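# Clear and close the heavy-lidded pastry case

## Task

The slices are dusted and the sugar shaker was left standing in the open pastry case: take it out and stand it upright on the counter beside the case. Then bring the heavy glass lid down by its front bar, bearing its weight so that it does not drop, and let go of the bar. Last, push the lid's front edge down through its catch until it is fully home and keep a steady push of about 15 N on it for two seconds so that the rubber seal beds in, without forcing it; leave the slices and the things round the case where they are.

Things in the scene. Friction and masses are not known exactly. Their poses are not given: they have to be found in the camera images.
- case: Pastry case fixed to the counter: oak base 196 x 316 mm, clear glass walls 8 mm thick, steel frame, rim 82 mm above the counter, inside 164 (x) by 284 mm (y), inner floor 19.5 mm above the counter, open at the top. Origin: underside centre. x points from its front (bar handle, catch; towards the robot within about 0.25 rad) to its hinged back, y to its left, z up.
- lid (a joint): Angle of the heavy lid (about 0.95 kg, varies; steel frame and glass, 176 x 304 x 10 mm, hinged at the back rim): 0 = level; home is between -0.018 and 0.012, as the seal's wear has it; it grows as it opens, 1.57 = upright. Stiff hinges hold it wherever it is left above about 1.2 rad; lower down its weight wins, it falls and must be borne, with some 3 to 6 N at the bar.
- hinge (a point): Middle of the hinge axis, 90 mm above the counter and 90 mm behind the middle of the case; the axis lies along the case's y.
- handle (a point): Middle of the lid's bar handle, on the bar's axis: dark round steel bar, 12 mm diameter, parallel to the hinge axis and 230 mm from it, free length 130 mm between its arms. The gap between bar and lid frame is 38 mm, so a finger fits through from above at every lid angle. The bar can turn between finger pads as the lid comes down.
- lid_front (a point): Middle of the front steel bar (13 mm wide) of the lid frame, on its upper face, 179.5 mm from the hinge axis: the place to push, with shut fingers. 96 mm above the counter when the lid is level. Home, the lid beds on rubber strips on the front rim, worn differently in each case: 3 mm below to 2 mm above level, not known beforehand, and yielding under 1 mm; read the force.
- catch (a point): Spring roller catch in the middle of the case's front, fixed to the case. The lid comes to rest ajar on it at about 0.05 rad, when the bead on the lid's tongue meets the roller. Slowly pushing the front edge down with about 15 N (varies), some 9 mm in all, makes the bead snap under the roller, which then holds the lid home.
- shaker: Sugar shaker, 44 mm diameter, 90 mm high, glass with a light rounded top; origin at the centre of its underside, z up. At the start it stands on the inner floor of the case, between the two slices and towards the front, where it would stop the lid.
- brownie: Dark brownie square, 112 x 76 x 38 mm, loose on the case's inner floor at its left (+y); origin at its underside centre. Stays there.
- flapjack: Golden flapjack square, 112 x 76 x 38 mm, loose on the case's inner floor at its right (-y); origin at its underside centre. Stays there.
- price_card: Small price card in a wooden foot, 28 x 90 x 63 mm, on the counter to the front left of the case; origin underside centre. Leave alone.
- tip_tin: Red tin box, 91 x 124 x 65 mm, on the counter to the left of the case; origin underside centre. Leave alone.
- bell: Brass desk bell, 84 mm diameter, 61 mm high, on the counter to the right rear of the case; origin underside centre. Leave alone. The counter to the right of the front half of the case is free.

How it is judged (in metres and radians):
On the way, in this order (a step that is already met when the one before it is completed fails the run):
1. the shaker stands upright on the counter, let go, the lid still up (height (world z) of shaker below 0.006 m and angle between shaker's own z axis and vertical below 0.15 rad and contact force between the fingers and shaker below 0.3 N and value of joint lid above 0.8 rad), for 0.2 s.
2. the lid is lowered until it is nearly shut (value of joint lid below 0.15 rad), for 0.1 s.
3. the lid is home and kept pushed down with 10 to 21 N by the fingers (value of joint lid below 0.016 rad and contact force between the fingers and anything else between 10 and 21 N), for 1 s.
At the end, for the whole second after the job is handed in: The lid is home (below 0.016 rad, past its catch) and held by its catch, the shaker stands upright (within 0.15 rad) at rest on the counter outside the case, the slices, price card, tin and bell are within 30 mm of where they were, and nothing is touched (value of joint lid below 0.016 rad and height (world z) of shaker below 0.006 m and angle between shaker's own z axis and vertical below 0.15 rad and linear speed of shaker below 0.02 m/s and distance of each of brownie, flapjack, price_card, tip_tin, bell from where it was at the start of the episode below 0.03 m).
It fails at once if the lid is dropped or slammed: it comes down faster than 1 rad/s anywhere between 0.6 and 0.08 rad (value of joint lid between 0.08 and 0.6 rad and velocity of joint lid below -1 rad/s).
It fails at once if the closed lid is forced or squeezed: more than 30 N from the fingers once it is past its catch (below 0.03 rad) (value of joint lid below 0.03 rad and contact force between the fingers and anything else above 30 N).
It fails at once if the shaker is tipped over (more than 0.6 rad) (angle between shaker's own z axis and vertical above 0.6 rad).
It fails at once if a slice, the price card, the tin or the bell is pushed more than 30 mm (distance of any of brownie, flapjack, price_card, tip_tin, bell from where it was at the start of the episode above 0.03 m).
It also fails if it takes over 72 s, if anything falls off the work surface, if the arm or the gripper's body presses on something with over 40 N, if the wrist force passes 120 N, or if a joint passes its speed limit or range.

## Robot

A 6-joint arm with a two-finger parallel gripper is mounted at the origin on the work surface; the furniture and walls round the work are solid. World frame = base frame: x ahead of the robot, y to its left, z up, the work surface at z = 0. Lengths are in mm, angles in rad, forces in N, time in s.
With the tool pointing down it reaches from about 250 to 725 mm from the base axis. Payload 9.7 kg.
Tool frame: the origin (TCP) lies on the centre line of the jaws, within the pads' length; the fingertips stand 11 mm ahead of it and the grasp point (between the pads) lies 8 mm behind it; z points along the fingers, y is the line along which they close (so a half turn about z gives the same grasp; the last joint's range is limited). The gripper opens to 85 mm and grips with 20 to 120 N. Pads are 22 mm wide; open, the fingers measure 114 mm over their backs; the gripper's body (76 mm by 85 mm) begins 54 mm behind the grasp point. The pads swing forward as they close: fully open they stand 13 mm farther back than shut.
Start: joints at [-1.326, 0.087, 0.176, 1.66, 0, 1.571], TCP at [133.297, -533.6, 242.284] pointing down, gripper open.
Joint ranges: [-3.13, 3.13], [-0.85, 1.81], [-1.15, 1.24], [-2.2, 2.28], [-1.44, 1.52], [-3.14, 3.14]. Speed limits (rad/s): [2.22, 2.22, 2.57, 3.14, 3.14, 3.14].

## Interface

Orientations are given as a unit quaternion [x, y, z, w].
In Python, from plant import bot gives the robot as it stands.
- The arm moves only by the tool drive_tool, never from a script. Its argument "deltas" is a list of rows, each a list of 3 entries, a list of its own where there are three numbers: the opening, from 0 (shut) to 1 (fully open), then the shift along the world's x, y, z in cm, then the turn, a rotation vector about the world's x, y, z in rad. A call has 1 to 8 rows; each row is the pose to reach, as a shift and turn from the pose commanded when the call began; what a row does not reach only later rows make up. A row lasts 1/12 s, in which the tool goes at most 41.7 mm and 7.16 degrees, less where a joint would pass 70% of its speed; a pose out of reach is approached as far as the arm can. A call with a gripper value outside its range is refused whole. The fingers move at their own pace and stop on an object; "grip_force" is the grip in N (left out, the last holds). Time passes only in rows, so rows that repeat a pose let the fingers close. It gives the time, the measured TCP pose, the force, the opening and the grip force at its end, in the units of the state.
- bot.read_state(): the state, without advancing time (a new reading comes with each control period).
- bot.grab_frame(name): name is "scene" or "side" or "wrist"; returns a dict with "image" (384x512x3 uint8, red, green, blue), "intrinsics" (3x3 intrinsics, pixels), "extrinsics" (4x4, takes a point from camera to world coordinates). Camera axes: x right, y down, z forward; pixel columns grow to the right and rows downward; lengths in mm; the calibration is good to about 2 mm. A picture is of the moment at which its call begins. There is no depth.
- bot.close_job(): hands the job in; it is judged then, once.
The state is a dict: "time": time; "joint_pos": joint angles; "qd": joint speeds; "joint_efforts": joint torques, N m; "position": TCP position; "eef_rot": TCP orientation; "ft_force": force on the tool from outside, world axes, zero at the start; "torque": the same for the moment, N m; "grip_width": finger opening in mm; "grip_force": force on a finger pad.
Only numpy, scipy, OpenCV 4.12 (cv2) and the standard library are available. Lean on these libraries where they do the work, as an engineer would, in place of code of your own. Each camera call takes 0.05 s, during which the arm holds its last target. There are 200 camera calls.

## Working session

There is one attempt and no reset: what is moved stays moved. The work goes in short steps, Python scripts to look and compute and a tool call to move; the robot and the scene stay as the last step left them, time stands still between calls to the robot, and variables do not carry over. Pictures are saved under pics/ and viewed, at most 10 in all, crops included, and the job is handed in when it is done.

Besides the shell and the picture viewer there is one more tool, called after "Call:" as name(argument=value, ...), one argument or row to a line, values as JSON. drive_tool: Moves the arm, as the interface text tells. Its arguments: {"type":"object","properties":{"deltas":{"type":"array","items":{"type":"array"}},"grip_force":{"type":"number"}},"required":["deltas"]}

```bash
mkdir -p pics; cat > h.py <<'E'
import numpy as np, cv2
from plant import bot
def snap(name,fn):
    f=bot.grab_frame(name); cv2.imwrite('pics/'+fn,cv2.cvtColor(f['image'],cv2.COLOR_RGB2BGR))
    np.savez('pics/'+fn+'.npz',K=f['intrinsics'],T=f['extrinsics']); return f
def cal(fn):
    d=np.load('pics/'+fn+'.npz'); return d['K'],d['T']
def onz(fn,u,v,z):
    K,T=cal(fn); r=T[:3,:3]@np.linalg.solve(K,[u,v,1.]); o=T[:3,3]; return o+r*(z-o[2])/r[2]
def proj(fn,P):
    K,T=cal(fn); q=np.atleast_2d(P)-T[:3,3]; q=(q@T[:3,:3])@np.array(K).T; return q[:,:2]/q[:,2:]
def tri(l):
    A=np.zeros((3,3));b=np.zeros(3)
    for fn,u,v in l:
        K,T=cal(fn); r=T[:3,:3]@np.linalg.solve(K,[u,v,1.]); r/=np.linalg.norm(r); M=np.eye(3)-np.outer(r,r); A+=M;b+=M@T[:3,3]
    return np.linalg.solve(A,b)
E
python3 - <<'E'
from h import *
a=snap('scene','s0.png')['image'];b=snap('side','d0.png')['image']
s=bot.read_state();print(s)
for f in('s0.png','d0.png'):print(cal(f)[1].round(2).tolist())
E
```

```text
{'time': 0.1, 'joint_pos': array([-1.32599778e+00,  8.74099513e-02,  1.75204225e-01,  1.65979786e+00,
       -1.06641529e-05,  1.57083683e+00]), 'qd': array([-6.62965924e-04, -1.94511534e-03, -3.29775718e-04,  1.31003008e-06,
        9.89800632e-04,  1.15931645e-03]), 'joint_efforts': array([-3.72367658e-04, -5.21562302e+01,  4.65653408e+01,  1.59231835e-02,
       -7.25829227e-05,  6.21166222e-06]), 'position': array([ 133.2485737 , -533.41464161,  241.64658175]), 'eef_rot': array([ 9.92520847e-01,  1.22073761e-01, -7.90037388e-05, -5.98460584e-04]), 'ft_force': array([0.02574629, 0.11189218, 0.07700386]), 'torque': array([-0.02799219,  0.0232352 , -0.01267477]), 'grip_force': 0.0, 'grip_width': 85.30345891671338}
[[-0.91, -0.21, 0.35, 173.62], [-0.41, 0.5, -0.76, 804.41], [-0.01, -0.84, -0.54, 644.22], [0.0, 0.0, 0.0, 1.0]]
[[0.93, -0.24, 0.29, 199.23], [-0.38, -0.56, 0.74, -859.53], [-0.01, -0.8, -0.6, 801.46], [0.0, 0.0, 0.0, 1.0]]
```

View pics/s0.png

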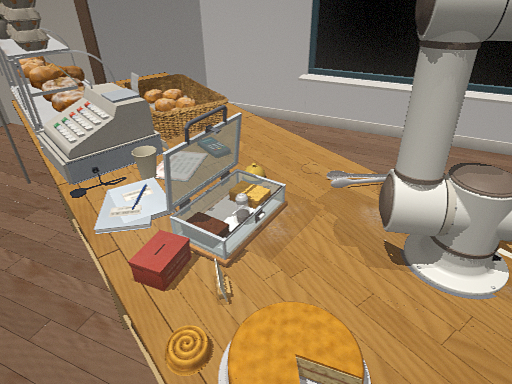

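View pics/d0.png

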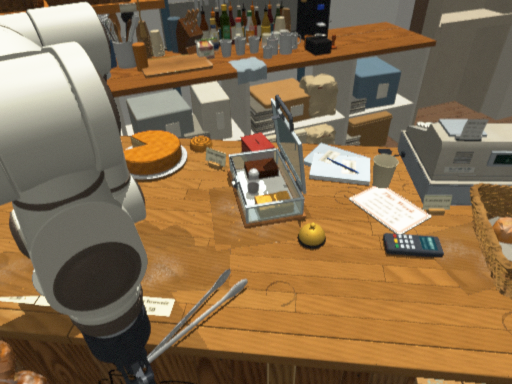

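The scene view shows the case around (228,200) with its lid up, the tin at (160,258) and the card at (220,280). The side view shows the case at (268,185), the shaker at (253,182) and the bell at (311,234). I'll enlarge both.

```bash
python3 - <<'E'
from h import *
a=cv2.imread('pics/s0.png')[95:265,150:300];b=cv2.imread('pics/d0.png')[85:235,215:325]
r=lambda i,k:cv2.resize(i,None,fx=k,fy=k,interpolation=cv2.INTER_CUBIC)
A=r(a,3.5);B=r(b,3.5)
cv2.imwrite('pics/c0a.png',A);cv2.imwrite('pics/c0b.png',B)
H=max(A.shape[0],B.shape[0]);c=np.zeros((595,525+385,3),np.uint8)
# 3x to fit 800
A=r(a,3);B=r(b,3);c=np.zeros((510,450+330,3),np.uint8);c[:510,:450]=A;c[:450,450:]=B
cv2.imwrite('pics/c0.png',c)
E
```

```text
(no output)
```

View pics/c0.png

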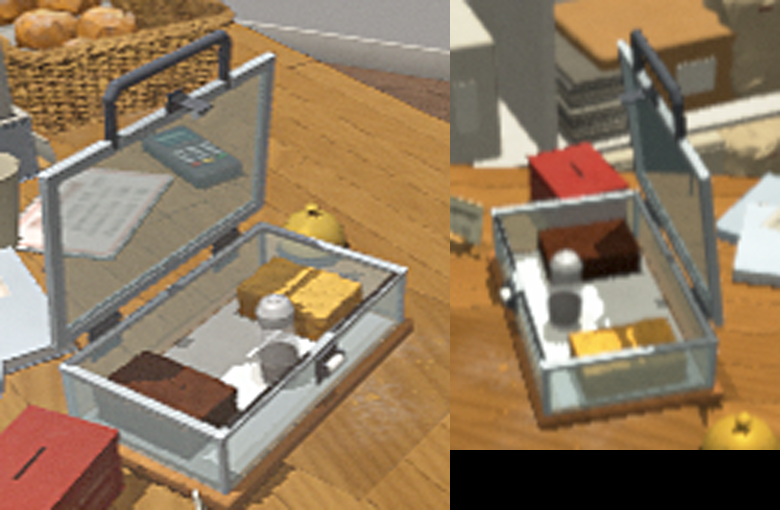

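The crops show rim corners, in scene at (225,432), (405,268), (262,227) and (63,367). In side they are at (495,212), (540,367), (715,345) and (635,195). The shaker's top is at (273,300) in scene and (566,252) in side, and the bar runs (110,90)-(228,36) in scene.

```bash
cat > fit.py <<'E'
from h import *
from scipy.optimize import least_squares
S=lambda x,y:(x/3+150,y/3+95); D=lambda x,y:((x-450)/3+215,y/3+85)
s=np.array([S(225,432),S(405,268),S(262,227),S(65,367)]);d=np.array([D(495,210),D(541,367),D(716,347),D(635,194)])
C=np.array([[-90,150,82],[-90,-150,82],[90,-150,82],[90,150,82.]])
R=lambda t:np.array([[np.cos(t),-np.sin(t),0],[np.sin(t),np.cos(t),0],[0,0,1]])
W=lambda p,c:np.atleast_2d(c)@R(p[2]).T+[p[0],p[1],0]
f=lambda p:np.r_[(proj('s0.png',W(p,C))-s).ravel(),(proj('d0.png',W(p,C))-d).ravel()]
r=least_squares(f,[450,0,0]);p=r.x
if __name__=='__main__':
    print('case',p,'res',r.fun.round(1))
    print('corners tri',[tri([('s0.png',*s[i]),('d0.png',*d[i])]).round(1).tolist() for i in range(4)])
    inv=lambda w:(R(p[2]).T@(w-[p[0],p[1],0])).round(1)
    st=tri([('s0.png',*S(273,300)),('d0.png',*D(566,254))]);print('shaker top',st,inv(st))
    # bar: angle fit
    bar=lambda th:W(p,[[90-230*np.cos(th),y,90+230*np.sin(th)] for y in(65,-65)])
    o=np.r_[S(110,90),S(228,38),D(637,38),D(682,133)]
    q=least_squares(lambda t:np.r_[proj('s0.png',bar(t[0])).ravel(),proj('d0.png',bar(t[0])).ravel()]-o,[1.5]);print('lid',q.x,q.fun.round(1))
    L=lambda th:W(p,[[90-184*np.cos(th),y,95+184*np.sin(th)] for y in(152,-152)])
    for n,u,v,z in(('flap R front top',*S(362,290),57.5),('flap front-left top',*S(297,335),57.5),('flap backleft',*S(238,290),57.5),('brown front-right',*S(237,400),57.5),('br back-right',*S(150,352),57.5)):print(n,inv(onz('s0.png',u,v,z)))
    for n,u,v in(('bell',311,234),):print(n,onz('d0.png',u,v,30).round(0))
    print('card',onz('s0.png',222,297,0).round(0),'counter spot right front world',W(p,[-40,-230,0]).round(0))
E
python3 fit.py
```

```text
case [ 5.82549430e+02  8.87643033e+01 -1.52881787e-01] res [-0.2  0.6  1.1 -1.2 -0.2 -3.3 -1.5 -2.  -2.5 -0.1 -0.8  1.  -0.  -1.9
  0.4 -1.5]
corners tri [[521.4, 246.0, 80.7], [473.7, -41.3, 80.4], [648.9, -71.4, 72.0], [692.0, 222.5, 76.1]]
shaker top [552.4358397   94.25885805 105.91001414] [-30.6   0.8 105.9]
lid [1.44539735] [  3.4  -2.9  -2.7  -1.7  -1.   -1.2  -3.6 -14.1]
flap R front top [ -56.  -117.9   57.5]
flap front-left top [-44.  -19.7  57.5]
flap backleft [ 49.4 -51.9  57.5]
brown front-right [-54.   87.4  57.5]
br back-right [55.8 74.5 57.5]
bell [ 626. -168.   30.]
card [477. 346.   0.] counter spot right front world [[ 508. -132.    0.]]
```

Call:
drive_tool(
  deltas=[
    [1,[3,4,1],[0,0,-0.05]],
    [1,[6,8,2],[0,0,-0.1]],
    [1,[9,12,3],[0,0,-0.15]],
    [1,[12,16,4],[0,0,-0.2]],
    [1,[13.5,19,5],[0,0,-0.25]],
    [1,[13.5,19,5],[0,0,-0.25]],
  ],
)

```text
time: 0.6
position: [269.2, -341.2, 292.9]
eef_rot: [1.0, -0.004, 0.0, -0.0]
ft_force: [0.2, -0.0, -0.0]
grip_width: 85.3
grip_force: 0.0
```

Call:
drive_tool(
  deltas=[
    [1,[3,4,1],[0,0,-0.05]],
    [1,[6,8,2],[0,0,-0.1]],
    [1,[9,12,3],[0,0,-0.15]],
    [1,[12,16,4],[0,0,-0.15]],
    [1,[13.5,19,5],[0,0,-0.15]],
    [1,[13.5,19,5],[0,0,-0.15]],
    [1,[13.5,19,5],[0,0,-0.15]],
  ],
)

```text
time: 1.18
position: [405.4, -150.0, 343.1]
eef_rot: [0.997, -0.075, 0.001, -0.0]
ft_force: [0.5, -0.8, 0.5]
grip_width: 85.5
grip_force: 0.0
```

```bash
python3 - <<'E'
from h import *
s=bot.read_state();print(s['position'],s['eef_rot'],s['joint_pos'])
snap('wrist','w1.png');print(cal('w1.png'))
from fit import *
C2=[[-90,150,82],[-90,-150,82],[90,-150,82],[90,150,82.],[-30.6,.8,109.5]]
print(proj('w1.png',W(p,C2)).round(0))
S=lambda x,y:(x/3+150,y/3+95); D=lambda x,y:((x-450)/3+215,y/3+85)
for a,b in((S(110,90),D(637,38)),(S(228,38),D(682,133))):print(tri([('s0.png',*a),('d0.png',*b)]))
E
```

```text
[ 405.41153061 -149.98186755  343.06158061] [ 9.97165891e-01 -7.52305596e-02  6.10540976e-04 -4.19973001e-04] [-3.55061101e-01 -1.29497104e-01  1.64273157e-01  1.86362491e+00
  1.14446095e-03  2.93713554e+00]
(array([[302.89120778,   0.        , 254.4618463 ],
       [  0.        , 302.89120778, 194.98143533],
       [  0.        ,   0.        ,   1.        ]]), array([[-1.49924562e-01, -9.47231358e-01, -2.83329103e-01,
         4.78400106e+02],
       [-9.88697163e-01,  1.43422638e-01,  4.36791313e-02,
        -1.60685954e+02],
       [-7.38435477e-04,  2.86675255e-01, -9.58027532e-01,
         4.74961745e+02],
       [ 0.00000000e+00,  0.00000000e+00,  0.00000000e+00,
         1.00000000e+00]]))
[[ -71.  124.]
 [ 166.  125.]
 [ 153.  -43.]
 [-121.  -44.]
 [  20.   72.]]
[659.21162069 149.4146133  311.52661304]
[636.31565433 -14.77729605 296.28569734]
```

View pics/w1.png

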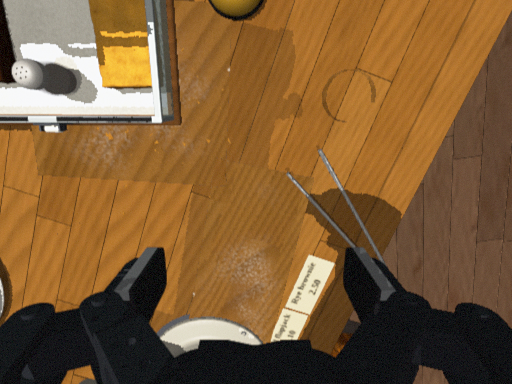

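The wrist view shows the rim's front-right corner at (163,122), where the fit predicted (166,125). The shaker's dome is at (27,73), predicted (20,72), so the fit is good. I'll refine the shaker's position while turning the wrist a half turn, because j6 would otherwise hit its limit.

```bash
python3 - <<'E'
from fit import *
inv=lambda w:(R(p[2]).T@(w-[p[0],p[1],0])).round(1)
for z in(98,104):print(onz('w1.png',27,73,z).round(1),inv(onz('w1.png',27,73,z)))
print('3view',tri([('w1.png',27,73),('s0.png',150+273/3,95+302/3),('d0.png',215+116/3,85+256/3)]))
print('base', onz('w1.png',60,80,25).round(1), onz('d0.png',215+115/3,85+310/3,25).round(1),onz('s0.png',150+280/3,95+358/3,25).round(1))
print('rim corner',onz('w1.png',163,122,82),W(p,[-90,-150,82]), 'flap', inv(onz('w1.png',102,87,57.5)),inv(onz('w1.png',150,87,57.5)))
print('bell',onz('w1.png',236,17,0))
E
```

```text
[552.4  95.2  98. ] [-30.7   1.8  98. ]
[551.3  91.2 104. ] [-31.3  -2.4 104. ]
3view [552.22293971  93.15363649 103.08031872]
base [551.2 102.6  25. ] [555.4 104.8  25. ] [554.9  76.3  25. ]
rim corner [474.64119169 -42.94760223  82.        ] [[470.75612075 -45.7803211   82.        ]] flap [-43.8 -63.8  57.5] [ -43.7 -126.2   57.5]
bell [ 597.47846781 -152.39381598    0.        ]
```

Call:
drive_tool(
  deltas=[
    [1,[0,0,0],[0,0,0.12]],
    [1,[0,0,0],[0,0,0.24]],
    [1,[0,0,0],[0,0,0.36]],
    [1,[0,0,0],[0,0,0.48]],
    [1,[0,0,0],[0,0,0.6]],
    [1,[0,0,0],[0,0,0.72]],
    [1,[0,0,0],[0,0,0.84]],
    [1,[0,0,0],[0,0,0.96]],
  ],
)

```text
time: 1.9
position: [402.7, -154.5, 341.8]
eef_rot: [0.919, 0.394, -0.0, -0.0]
ft_force: [-0.7, -0.3, -0.5]
grip_width: 85.4
grip_force: 0.0
```

Call:
drive_tool(
  deltas=[
    [1,[0,0,0],[0,0,0.12]],
    [1,[0,0,0],[0,0,0.24]],
    [1,[0,0,0],[0,0,0.36]],
    [1,[0,0,0],[0,0,0.48]],
    [1,[0,0,0],[0,0,0.6]],
    [1,[0,0,0],[0,0,0.72]],
    [1,[0,0,0],[0,0,0.84]],
    [1,[0,0,0],[0,0,0.96]],
  ],
)

```text
time: 2.57
position: [402.7, -154.5, 341.8]
eef_rot: [0.634, 0.774, -0.0, -0.0]
ft_force: [-0.3, 0.4, 0.0]
grip_width: 85.1
grip_force: 0.0
```

Call:
drive_tool(
  deltas=[
    [1,[0,0,0],[0,0,0.12]],
    [1,[0,0,0],[0,0,0.24]],
    [1,[0,0,0],[0,0,0.36]],
    [1,[0,0,0],[0,0,0.48]],
    [1,[0,0,0],[0,0,0.6]],
    [1,[0,0,0],[0,0,0.72]],
    [1,[0,0,0],[0,0,0.84]],
    [1,[0,0,0],[0,0,0.96]],
  ],
)

```text
time: 3.23
position: [402.7, -154.5, 341.8]
eef_rot: [0.205, 0.979, -0.0, -0.0]
ft_force: [0.4, 0.3, 0.4]
grip_width: 85.2
grip_force: 0.0
```

Call:
drive_tool(
  deltas=[
    [1,[0,0,0],[0,0,0.12]],
    [1,[0,0,0],[0,0,0.24]],
    [1,[0,0,0],[0,0,0.26]],
    [1,[0,0,0],[0,0,0.26]],
  ],
)

```text
time: 3.57
position: [402.9, -154.3, 342.0]
eef_rot: [0.08, 0.997, -0.0, -0.0]
ft_force: [-0.7, 0.1, 0.1]
grip_width: 85.3
grip_force: 0.0
```

Call:
drive_tool(
  deltas=[
    [0.72,[2,3.5,0],[0,0,0]],
    [0.72,[4,7,-1],[0,0,0]],
    [0.72,[6,10.5,-2],[0,0,0]],
    [0.72,[8.5,14,-3],[0,0,0.005]],
    [0.72,[11,17.5,-4],[0,0,0.005]],
    [0.72,[13,21,-5],[0,0,0.005]],
    [0.72,[14.9,24.7,-6],[0,0,0.005]],
    [0.72,[14.9,24.7,-7],[0,0,0.005]],
  ],
)

```text
time: 4.23
position: [554.2, 97.6, 270.1]
eef_rot: [0.076, 0.997, 0.0, -0.001]
ft_force: [1.1, -0.6, -0.2]
grip_width: 61.4
grip_force: 0.0
```

Call:
drive_tool(
  deltas=[
    [0.72,[0,0,-3],[0,0,0]],
    [0.72,[0,0,-6],[0,0,0]],
    [0.72,[0,0,-9],[0,0,0]],
    [0.72,[0,0,-11],[0,0,0]],
    [0.72,[0,0,-11],[0,0,0]],
    [0.72,[0,0,-11],[0,0,0]],
  ],
)

```text
time: 4.73
position: [551.7, 92.8, 161.8]
eef_rot: [0.077, 0.997, -0.0, -0.001]
ft_force: [-0.7, -1.4, 0.9]
grip_width: 61.7
grip_force: 0.0
```

```bash
python3 - <<'E'
from h import *
s=bot.read_state();print(s['position'],s['eef_rot'],s['joint_pos'],s['grip_width'])
snap('wrist','w2.png');snap('side','d2.png')
a=cv2.imread('pics/w2.png');b=cv2.imread('pics/d2.png')[60:240,170:350]
c=np.zeros((540,800,3),np.uint8);c[:384,:512]=a;c[:288,512:]=cv2.resize(b,(288,288),interpolation=cv2.INTER_CUBIC);cv2.imwrite('pics/v2.png',c)
print(proj('w2.png',[[552,93,104],[552,93,19.5],s['position']]))
E
```

```text
[551.66620021  92.81448442 161.82053735] [ 7.72088399e-02  9.97014447e-01 -2.79090831e-04 -9.53771751e-04] [ 1.66722482e-01  9.58365409e-02  3.01096170e-02  1.50705529e+00
 -8.07955758e-05  3.21294151e-01] 61.69958703922747
[[254.24509067 218.11292363]
 [254.38834029 185.62307444]
 [253.57333048 260.3631892 ]]
```

View pics/v2.png

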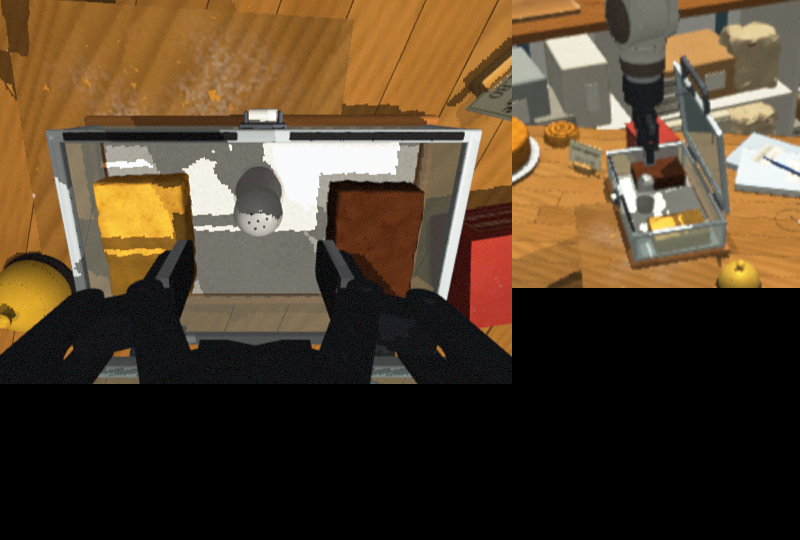

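The dome is at (258,216) against a predicted (254,218), so I'll shift +2.5 mm in y. The slice edges are at u=190 and u=328, so I'll narrow the opening and descend.

Call:
drive_tool(
  deltas=[
    [0.64,[0,0.25,0],[0,0,0]],
    [0.64,[0,0.25,-2],[0,0,0]],
    [0.64,[0,0.25,-4],[0,0,0]],
    [0.64,[0,0.25,-6],[0,0,0]],
    [0.64,[0,0.25,-8],[0,0,0]],
    [0.64,[0,0.25,-9.2],[0,0,0]],
    [0.64,[0,0.25,-10],[0,0,0]],
    [0.64,[0,0.25,-10],[0,0,0]],
  ],
)

```text
time: 5.5
position: [552.0, 95.9, 61.6]
eef_rot: [0.076, 0.997, -0.0, -0.001]
ft_force: [0.0, 0.3, 0.3]
grip_width: 54.9
grip_force: 0.0
```

Call:
drive_tool(
  deltas=[
    [0.4,[0,0,0],[0,0,0]],
    [0.4,[0,0,0],[0,0,0]],
    [0.4,[0,0,0],[0,0,0]],
    [0.4,[0,0,0],[0,0,0]],
    [0.4,[0,0,0],[0,0,0]],
    [0.4,[0,0,0],[0,0,0]],
  ],
  grip_force=30,
)

```text
time: 6.0
position: [553.1, 96.0, 63.7]
eef_rot: [0.076, 0.997, 0.0, 0.001]
ft_force: [-0.1, 0.5, 6.6]
grip_width: 38.7
grip_force: 30.8
```

Call:
drive_tool(
  deltas=[
    [0.64,[0,0,0],[0,0,0]],
    [0.64,[0,0,0],[0,0,0]],
    [0.64,[0,0,0],[0,0,0]],
    [0.64,[0,0,-0.4],[0,0,0]],
    [0.64,[0,0,-0.8],[0,0,0]],
    [0.64,[0,0,-0.8],[0,0,0]],
  ],
)

```text
time: 6.5
position: [551.7, 95.8, 53.0]
eef_rot: [0.076, 0.997, -0.0, -0.001]
ft_force: [-0.8, -0.9, 0.3]
grip_width: 54.8
grip_force: 0.0
```

Call:
drive_tool(
  deltas=[
    [0.4,[0,0,0],[0,0,0]],
    [0.4,[0,0,0],[0,0,0]],
    [0.4,[0,0,0],[0,0,0]],
    [0.4,[0,0,0],[0,0,0]],
    [0.4,[0,0,0],[0,0,0]],
    [0.4,[0,0,0],[0,0,0]],
  ],
)

```text
time: 7.0
position: [552.3, 95.9, 54.2]
eef_rot: [0.076, 0.997, -0.0, -0.0]
ft_force: [-0.2, -0.6, -0.5]
grip_width: 40.7
grip_force: 30.4
```

Call:
drive_tool(
  deltas=[
    [0.4,[0,0,0.5],[0,0,0]],
    [0.4,[0,0,1.5],[0,0,0]],
    [0.4,[0,0,3],[0,0,0]],
    [0.4,[0,0,4],[0,0,0]],
    [0.4,[0,0,4],[0,0,0]],
  ],
  grip_force=35,
)

```text
time: 7.42
position: [553.7, 96.1, 97.5]
eef_rot: [0.076, 0.997, 0.001, 0.002]
ft_force: [0.1, 0.4, -0.6]
grip_width: 40.9
grip_force: 35.9
```

Call:
drive_tool(
  deltas=[
    [0.4,[0,0,2],[0,0,0]],
    [0.4,[0,0,4.5],[0,0,0]],
    [0.4,[0,0,7],[0,0,0]],
    [0.4,[0,0,8.5],[0,0,0]],
    [0.4,[0,0,8.5],[0,0,0]],
  ],
)

```text
time: 7.83
position: [553.6, 96.1, 182.9]
eef_rot: [0.076, 0.997, 0.001, 0.003]
ft_force: [0.1, 0.3, -1.0]
grip_width: 41.0
grip_force: 35.9
```

```bash
python3 - <<'E'
from h import *
snap('wrist','w3.png');snap('side','d3.png')
a=cv2.imread('pics/w3.png');b=cv2.imread('pics/d3.png')[60:240,170:350]
c=np.zeros((384,800,3),np.uint8);c[:384,:512]=a;c[:288,512:]=cv2.resize(b,(288,288),interpolation=cv2.INTER_CUBIC);cv2.imwrite('pics/v3.png',c)
E
```

```text
(no output)
```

View pics/v3.png

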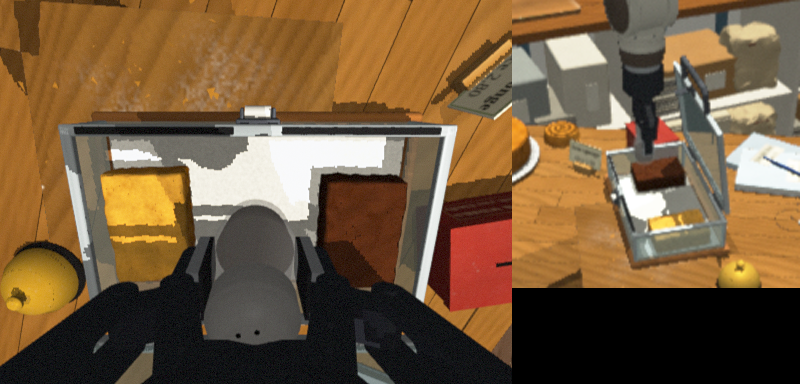

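The shaker is held upright between the pads (body at (255,235)), with the slices untouched. Moving it to the counter at right.

Call:
drive_tool(
  deltas=[
    [0.4,[-0.6,-3,0],[0,0,0]],
    [0.4,[-1.2,-6.5,0],[0,0,0]],
    [0.4,[-2,-10,0],[0,0,0]],
    [0.4,[-2.7,-13.5,0],[0,0,0]],
    [0.4,[-3.4,-17,0],[0,0,0]],
    [0.4,[-4,-20.5,0],[0,0,0]],
    [0.4,[-4.6,-23.3,0],[0,0,0]],
    [0.4,[-4.6,-23.3,0],[0,0,0]],
  ],
)

```text
time: 8.6
position: [504.6, -141.0, 177.3]
eef_rot: [0.078, 0.997, -0.0, -0.001]
ft_force: [-0.8, 0.4, -1.4]
grip_width: 40.9
grip_force: 36.0
```

Call:
drive_tool(
  deltas=[
    [0.4,[0,0,-3],[0,0,0]],
    [0.4,[0,0,-6],[0,0,0]],
    [0.4,[0,0,-9],[0,0,0]],
    [0.4,[0,0,-12],[0,0,0]],
    [0.4,[0,0,-13.6],[0,0,0]],
    [0.4,[0,0,-14],[0,0,0]],
    [0.4,[0,0,-14],[0,0,0]],
  ],
)

```text
time: 9.18
position: [505.1, -136.5, 37.4]
eef_rot: [0.076, 0.997, 0.0, -0.002]
ft_force: [0.9, -1.0, -1.0]
grip_width: 41.1
grip_force: 36.0
```

Call:
drive_tool(
  deltas=[
    [0.4,[0,0,-0.1],[0,0,0]],
    [0.4,[0,0,-0.2],[0,0,0]],
    [0.4,[0,0,-0.2],[0,0,0]],
    [0.4,[0,0,-0.2],[0,0,0]],
  ],
)

```text
time: 9.52
position: [506.8, -137.2, 38.1]
eef_rot: [0.076, 0.997, -0.0, 0.001]
ft_force: [-0.3, -0.0, -0.4]
grip_width: 40.6
grip_force: 36.0
```

```bash
python3 - <<'E'
from h import *
s=bot.read_state();print(s['position'],s['ft_force'])
E
```

```text
[ 506.78054037 -137.2011912    38.09901307] [-0.26938654 -0.03552257 -0.44089483]
```

Call:
drive_tool(
  deltas=[
    [0.4,[0,0,-0.1],[0,0,0]],
    [0.4,[0,0,-0.1],[0,0,0]],
    [0.4,[0,0,-0.2],[0,0,0]],
    [0.4,[0,0,-0.2],[0,0,0]],
    [0.4,[0,0,-0.2],[0,0,0]],
  ],
)

```text
time: 9.93
position: [506.3, -137.1, 35.2]
eef_rot: [0.076, 0.997, -0.0, -0.0]
ft_force: [-0.1, -0.1, -1.1]
grip_width: 41.0
grip_force: 36.0
```

Call:
drive_tool(
  deltas=[
    [0.4,[0,0,-0.1],[0,0,0]],
    [0.4,[0,0,-0.1],[0,0,0]],
    [0.4,[0,0,-0.1],[0,0,0]],
    [0.4,[0,0,-0.1],[0,0,0]],
  ],
)

```text
time: 10.27
position: [506.5, -137.1, 34.6]
eef_rot: [0.076, 0.997, -0.0, 0.0]
ft_force: [-1.0, -0.2, 3.5]
grip_width: 40.9
grip_force: 36.3
```

Call:
drive_tool(
  deltas=[
    [0.7,[0,0,0],[0,0,0]],
    [0.7,[0,0,0],[0,0,0]],
    [0.7,[0,0,0],[0,0,0]],
    [0.7,[0,0,0],[0,0,0]],
    [0.7,[0,0,2],[0,0,0]],
    [0.7,[0,0,5],[0,0,0]],
    [0.7,[0,0,9],[0,0,0]],
    [0.7,[0,0,13],[0,0,0]],
  ],
)

```text
time: 10.93
position: [505.5, -136.9, 165.0]
eef_rot: [0.076, 0.997, 0.0, -0.001]
ft_force: [1.5, 0.7, 0.3]
grip_width: 60.0
grip_force: 0.0
```

```bash
python3 - <<'E'
from h import *
s=bot.read_state();print(s['position'],s['ft_force'])
snap('wrist','w4.png');snap('side','d4.png');snap('scene','s4.png')
a=cv2.imread('pics/w4.png');r=lambda i:cv2.resize(i,None,fx=3,fy=3,interpolation=cv2.INTER_CUBIC)
c=np.zeros((600,800,3),np.uint8);c[:288,:384]=cv2.resize(a,(384,288));
c[:540,384:768]=r(cv2.imread('pics/d4.png')[80:260,205:333]);c[288:588,:330]=r(cv2.imread('pics/s4.png')[100:200,155:265]);cv2.imwrite('pics/v4.png',c)
E
```

```text
[ 505.5006427  -136.88750022  165.02318514] [1.51604691 0.65300981 0.30676206]
```

View pics/v4.png

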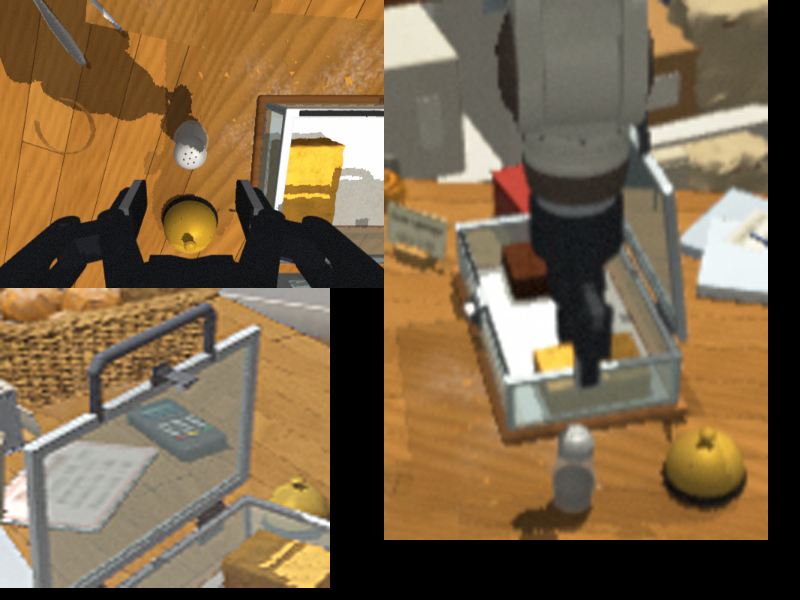

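The shaker stands upright on the counter at (190,155) in the wrist view. The bar in scene runs from about (100,357) to (212,312) in the crop. I'll compute the lid angle and start raising and turning the tool.

```bash
python3 - <<'E'
from fit import *
Q=lambda x,y:(x/3+155,(y-288)/3+100)
bar=lambda th,ys:W(p,[[90-230*np.cos(th),y,90+230*np.sin(th)] for y in ys])
for th in(1.38,1.42,1.46,1.5,1.54):
    print(th,proj('s0.png',bar(th,(65,0,-65))).round(1).tolist(),proj('d0.png',bar(th,(65,0,-65))).round(1).tolist())
print('obs s',Q(97,362),Q(212,315),'d',(215+187/3,85+38/3),(215+232/3,85+133/3))
# bar line normals: fit th using mid of scene bar line & side bar line
i=lambda w:R(p[2]).T@(w-[p[0],p[1],0])
for fn,u,v in(('s0.png',*Q(155,338)),('d0.png',215+209/3,85+80/3)):
    K,T=cal(fn);r=R(p[2]).T@T[:3,:3]@np.linalg.solve(K,[u,v,1.]);o=i(T[:3,3])
    # solve intersection with cylinder radius 230 about the hinge
    a=r[[0,2]];b=o[[0,2]]-[90,90];k=np.roots([a@a,2*a@b,b@b-230**2]);
    for t in k:
        x=o+r*t.real;print(fn,x.round(1),np.arctan2(x[2]-90,90-x[0]))
print('targets',{th:bar(th,(-32,)).round(1).tolist() for th in(1.4,1.46,1.52)})
E
```

```text
1.38 [[194.8, 124.3], [212.2, 115.7], [227.9, 107.9]] [[271.6, 97.8], [277.3, 106.8], [283.5, 116.6]]
1.42 [[191.9, 122.9], [209.4, 114.4], [225.1, 106.7]] [[274.5, 97.0], [280.3, 105.9], [286.7, 115.7]]
1.46 [[189.0, 121.7], [206.5, 113.2], [222.3, 105.6]] [[277.4, 96.3], [283.4, 105.2], [289.9, 115.0]]
1.5 [[186.1, 120.6], [203.7, 112.2], [219.6, 104.7]] [[280.3, 95.7], [286.4, 104.6], [293.1, 114.3]]
1.54 [[183.2, 119.6], [200.9, 111.4], [216.9, 103.9]] [[283.3, 95.2], [289.5, 104.1], [296.2, 113.8]]
obs s (187.33333333333334, 124.66666666666667) (225.66666666666669, 109.0) d (277.3333333333333, 97.66666666666667) (292.3333333333333, 129.33333333333334)
s0.png [ 305.6 -268.3  170.1] 2.786011710075329
s0.png [ 52.1  14.5 316.9] 1.4054175920082583
d0.png [275.7 678.1 -45.7] -2.510687525183989
d0.png [ 56.9 -39.6 317.6] 1.4265889430440297
targets {1.4: [[628.0, 49.4, 316.7]], 1.46: [[641.5, 47.3, 318.6]], 1.52: [[655.1, 45.2, 319.7]]}
```

Call:
drive_tool(
  deltas=[
    [0.5,[0,1,3],[0,0,-0.12]],
    [0.5,[0,2,6],[0,0,-0.24]],
    [0.5,[0,3,9],[0,0,-0.36]],
    [0.5,[0,4,12],[0,0,-0.48]],
    [0.5,[0,5,15],[0,0,-0.6]],
    [0.5,[0,6,18],[0,0,-0.72]],
    [0.5,[0,7,20],[0,0,-0.84]],
    [0.5,[0,7,21],[0,0,-0.96]],
  ],
)

```text
time: 11.75
position: [506.5, -65.8, 376.1]
eef_rot: [0.53, 0.848, 0.001, 0.001]
ft_force: [-0.5, -0.4, -0.1]
grip_width: 42.6
grip_force: 0.0
```

Call:
drive_tool(
  deltas=[
    [0.5,[0,0,0],[0,0,-0.12]],
    [0.5,[0,0,0],[0,0,-0.24]],
    [0.5,[0,0,0],[0,0,-0.36]],
    [0.5,[0,0,0],[0,0,-0.48]],
    [0.5,[0,0,0],[0,0,-0.6]],
    [0.5,[0,0,0],[0,0,-0.611]],
    [0.5,[0,0,0],[0,0,-0.611]],
    [0.5,[0,0,0],[0,0,-0.611]],
  ],
)

```text
time: 12.42
position: [506.3, -67.1, 373.7]
eef_rot: [0.758, 0.653, -0.0, -0.0]
ft_force: [0.3, 0.1, 0.2]
grip_width: 42.1
grip_force: 0.0
```

```bash
python3 - <<'E'
from h import *
s=bot.read_state();print(s['position'],s['eef_rot'],s['joint_pos'])
E
```

```text
[506.32569361 -67.1244461  373.6681325 ] [ 7.57529746e-01  6.52800457e-01 -3.36358736e-04 -3.66048497e-04] [-1.31794876e-01  8.80952860e-02  4.41656859e-01  1.92535202e+00
 -1.53393123e-05  1.58724677e+00]
```

Call:
drive_tool(
  deltas=[
    [0.6,[2,2,0],[0,0,0]],
    [0.6,[4,4,0],[0,0,0]],
    [0.6,[6,6,0],[0,0,0]],
    [0.6,[8,8,0],[0,0,0]],
    [0.6,[10,10,0],[0,0,0]],
    [0.6,[12.8,11.5,0],[0,0,-0.005]],
    [0.6,[12.8,11.5,0],[0,0,-0.005]],
    [0.6,[12.8,11.5,0],[0,0,-0.005]],
  ],
)

```text
time: 13.08
position: [636.0, 48.9, 370.8]
eef_rot: [0.759, 0.651, -0.002, -0.001]
ft_force: [-0.1, 1.0, -0.4]
grip_width: 51.4
grip_force: 0.0
```

```bash
python3 - <<'E'
from fit import *
s=bot.read_state();print(s['position'],s['eef_rot'],s['joint_pos'])
snap('wrist','w5.png');print(cal('w5.png')[1].round(2))
bar=lambda th,ys:W(p,[[90-230*np.cos(th),y,90+230*np.sin(th)] for y in ys])
for th in(1.4,1.44,1.48,1.52): print(th,proj('w5.png',bar(th,(65,0,-32,-65))).round(0).tolist())
E
```

```text
[636.04280788  48.89762717 370.83162084] [ 0.75906559  0.65101004 -0.00187733 -0.00135203] [ 7.67429215e-02  4.55682830e-01  8.91843195e-01  2.01158357e+00
 -3.71446416e-05  1.80050245e+00]
[[ 9.9000e-01 -1.4000e-01 -5.0000e-02  6.4838e+02]
 [-1.5000e-01 -9.5000e-01 -2.9000e-01  1.2189e+02]
 [-0.0000e+00  2.9000e-01 -9.6000e-01  5.0256e+02]
 [ 0.0000e+00  0.0000e+00  0.0000e+00  1.0000e+00]]
1.4 [[240.0, 62.0], [241.0, 174.0], [242.0, 222.0], [242.0, 266.0]]
1.44 [[256.0, 62.0], [256.0, 175.0], [256.0, 223.0], [256.0, 267.0]]
1.48 [[272.0, 62.0], [270.0, 175.0], [270.0, 223.0], [269.0, 268.0]]
1.52 [[289.0, 62.0], [285.0, 176.0], [284.0, 224.0], [282.0, 269.0]]
```

View pics/w5.png

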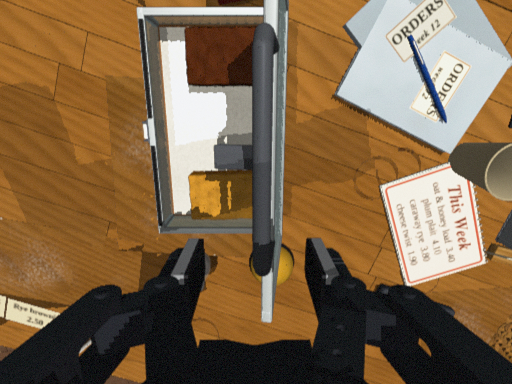

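The bar runs vertically at u≈263 (v 28–272), between the open fingers (jaw centre u≈256), which gives a lid angle of about 1.46. I'll refine the case fit with the wrist views.

```bash
cat > fit2.py <<'E'
from fit import *
FL,FR=C[0],C[1]
obs=[('w1.png',FR,(164,122)),('w2.png',FR,(48,131)),('w2.png',FL,(482,131)),('w5.png',FL,(138,9)),('w5.png',FR,(158,233)),('w3.png',FR,(58,124)),('w3.png',FL,(457,126))]
g=lambda q:np.r_[0.5*f(q),np.concatenate([(proj(n,W(q,c))[0]-o)*.7 for n,c,o in obs])]
r2=least_squares(g,p,loss='soft_l1');p2=r2.x
if __name__=='__main__':
    print(p2,[(n,(proj(n,W(p2,c))[0]-o).round(1).tolist()) for n,c,o in obs],f(p2).round(1))
    bar=lambda th,ys:W(p2,[[90-230*np.cos(th),y,90+230*np.sin(th)] for y in ys])
    for th in(1.4,1.44,1.48,1.52): print(th,proj('w5.png',bar(th,(65,0,-32,-65))).round(0).tolist(),bar(th,(-32,)).round(1).tolist())
E
python3 fit2.py
```

```text
[ 5.86844807e+02  9.35182557e+01 -1.56082280e-01] [('w1.png', [-2.8, 0.3]), ('w2.png', [-3.5, -0.7]), ('w2.png', [-0.3, 0.0]), ('w5.png', [-1.5, -2.0]), ('w5.png', [0.2, -0.1]), ('w3.png', [-1.0, 0.7]), ('w3.png', [0.2, 0.4])] [-3.   1.3 -0.8 -0.6 -1.9 -2.8 -4.  -1.5 -1.7 -1.1 -0.2 -0.3  0.4 -3.
  1.1 -2.3]
1.4 [[246.0, 52.0], [247.0, 166.0], [247.0, 215.0], [247.0, 260.0]] [[632.2, 54.0, 316.7]]
1.44 [[262.0, 52.0], [261.0, 167.0], [261.0, 215.0], [260.0, 261.0]] [[641.1, 52.6, 318.0]]
1.48 [[279.0, 52.0], [276.0, 167.0], [275.0, 216.0], [274.0, 262.0]] [[650.2, 51.2, 319.1]]
1.52 [[296.0, 52.0], [291.0, 168.0], [289.0, 216.0], [288.0, 262.0]] [[659.2, 49.7, 319.7]]
```

Call:
drive_tool(
  deltas=[
    [0.55,[0.6,0.3,0],[0,0,0]],
    [0.55,[0.6,0.3,-1.5],[0,0,0]],
    [0.55,[0.6,0.3,-3],[0,0,0]],
    [0.55,[0.6,0.3,-4.5],[0,0,0]],
    [0.55,[0.6,0.3,-6],[0,0,0]],
    [0.55,[0.6,0.3,-6],[0,0,0]],
    [0.55,[0.6,0.3,-6],[0,0,0]],
  ],
)

```text
time: 13.72
position: [638.9, 50.2, 315.5]
eef_rot: [0.76, 0.65, 0.0, 0.0]
ft_force: [0.7, -0.3, 0.5]
grip_width: 47.3
grip_force: 0.0
```

Call:
drive_tool(
  deltas=[
    [0.25,[0,0,0],[0,0,0]],
    [0.25,[0,0,0],[0,0,0]],
    [0.25,[0,0,0],[0,0,0]],
    [0.25,[0,0,0],[0,0,0]],
  ],
  grip_force=25,
)

```text
time: 14.05
position: [640.4, 50.9, 315.0]
eef_rot: [0.76, 0.65, 0.0, 0.0]
ft_force: [0.7, 0.6, 0.0]
grip_width: 21.7
grip_force: 0.0
```

Call:
drive_tool(
  deltas=[
    [0.2,[0,0,-0.4],[0,0,0]],
    [0.1,[0,0,-0.4],[0,0,0]],
    [0,[0,0,-0.4],[0,0,0]],
    [0,[0,0,-0.4],[0,0,0]],
    [0,[0,0,-0.4],[0,0,0]],
    [0,[0,0,-0.4],[0,0,0]],
  ],
  grip_force=25,
)

```text
time: 14.55
position: [640.4, 51.0, 309.8]
eef_rot: [0.76, 0.65, -0.0, -0.0]
ft_force: [2.0, 1.4, -2.7]
grip_width: 10.9
grip_force: 24.3
```

```bash
python3 - <<'E'
from h import *
s=bot.read_state();print(s)
E
```

```text
{'time': 14.55, 'joint_pos': array([7.93898732e-02, 3.74572862e-01, 6.52704878e-01, 1.84949087e+00,
       5.79664933e-05, 1.80712294e+00]), 'qd': array([ 0.00014109,  0.0002022 , -0.00081806,  0.00086137,  0.00151024,
        0.00180625]), 'joint_efforts': array([-2.20544469e-01, -7.00262332e+01,  4.54797649e+01,  7.90569093e-01,
       -7.94386771e-02,  2.70164263e-02]), 'position': array([640.39499342,  50.9638928 , 309.82637595]), 'eef_rot': array([ 7.60359537e-01,  6.49502344e-01, -2.10658538e-04, -1.88606945e-04]), 'ft_force': array([ 1.96138617,  1.36566413, -2.69255122]), 'torque': array([ 0.13125399, -0.35523149,  0.02694996]), 'grip_force': 24.291594922542572, 'grip_width': 10.920602719747798}
```

```bash
python3 - <<'E'
import numpy as np
t0=1.44
th=1.44-0.03*np.arange(0,47)
c=-(np.cos(th)-np.cos(t0))*23;z=(np.sin(th)-np.sin(t0))*23
P=np.c_[c*.9878,-c*.1554,z]
for k in range(0,46,8):
    print(round(th[k],3),[(P[j]-P[k]).round(2).tolist() for j in range(k+1,min(k+9,47))])
E
```

```text
1.44 [[-0.67, 0.11, -0.1], [-1.35, 0.21, -0.22], [-2.01, 0.32, -0.36], [-2.68, 0.42, -0.52], [-3.33, 0.52, -0.7], [-3.98, 0.63, -0.91], [-4.63, 0.73, -1.13], [-5.27, 0.83, -1.37]]
1.2 [[-0.63, 0.1, -0.26], [-1.25, 0.2, -0.54], [-1.87, 0.29, -0.84], [-2.48, 0.39, -1.15], [-3.07, 0.48, -1.49], [-3.66, 0.58, -1.84], [-4.23, 0.67, -2.21], [-4.8, 0.75, -2.6]]
0.96 [[-0.55, 0.09, -0.4], [-1.09, 0.17, -0.82], [-1.62, 0.25, -1.26], [-2.13, 0.34, -1.71], [-2.63, 0.41, -2.18], [-3.12, 0.49, -2.67], [-3.59, 0.57, -3.16], [-4.05, 0.64, -3.68]]
0.72 [[-0.44, 0.07, -0.53], [-0.87, 0.14, -1.06], [-1.28, 0.2, -1.62], [-1.67, 0.26, -2.18], [-2.05, 0.32, -2.75], [-2.41, 0.38, -3.34], [-2.75, 0.43, -3.94], [-3.07, 0.48, -4.54]]
0.48 [[-0.31, 0.05, -0.62], [-0.59, 0.09, -1.24], [-0.86, 0.14, -1.88], [-1.11, 0.17, -2.52], [-1.34, 0.21, -3.17], [-1.55, 0.24, -3.82], [-1.74, 0.27, -4.49], [-1.92, 0.3, -5.15]]
0.24 [[-0.15, 0.02, -0.67], [-0.28, 0.04, -1.35], [-0.4, 0.06, -2.03], [-0.49, 0.08, -2.71], [-0.56, 0.09, -3.4], [-0.61, 0.1, -4.09]]
```

Call:
drive_tool(
  deltas=[
    [0,[-0.67,0.11,-0.1],[0,0,0]],
    [0,[-1.35,0.21,-0.22],[0,0,0]],
    [0,[-2.01,0.32,-0.36],[0,0,0]],
    [0,[-2.68,0.42,-0.52],[0,0,0]],
    [0,[-3.33,0.52,-0.7],[0,0,0]],
    [0,[-3.98,0.63,-0.91],[0,0,0]],
    [0,[-4.63,0.73,-1.13],[0,0,0]],
    [0,[-5.27,0.83,-1.37],[0,0,0]],
  ],
)

```text
time: 15.22
position: [587.4, 59.2, 297.3]
eef_rot: [0.76, 0.649, 0.001, 0.0]
ft_force: [1.3, 0.4, 1.1]
grip_width: 10.8
grip_force: 24.3
```

Call:
drive_tool(
  deltas=[
    [0,[-0.63,0.1,-0.26],[0,0,0]],
    [0,[-1.25,0.2,-0.54],[0,0,0]],
    [0,[-1.87,0.29,-0.84],[0,0,0]],
    [0,[-2.48,0.39,-1.15],[0,0,0]],
    [0,[-3.07,0.48,-1.49],[0,0,0]],
    [0,[-3.66,0.58,-1.84],[0,0,0]],
    [0,[-4.23,0.67,-2.21],[0,0,0]],
    [0,[-4.8,0.75,-2.6],[0,0,0]],
  ],
  grip_force=30,
)

```text
time: 15.88
position: [539.1, 66.7, 270.6]
eef_rot: [0.76, 0.649, 0.0, 0.0]
ft_force: [-1.5, -0.3, 2.0]
grip_width: 10.9
grip_force: 30.5
```

Call:
drive_tool(
  deltas=[
    [0,[-0.55,0.09,-0.4],[0,0,0]],
    [0,[-1.09,0.17,-0.82],[0,0,0]],
    [0,[-1.62,0.25,-1.26],[0,0,0]],
    [0,[-2.13,0.34,-1.71],[0,0,0]],
    [0,[-2.63,0.41,-2.18],[0,0,0]],
    [0,[-3.12,0.49,-2.67],[0,0,0]],
    [0,[-3.59,0.57,-3.16],[0,0,0]],
    [0,[-4.05,0.64,-3.68],[0,0,0]],
  ],
)

```text
time: 16.55
position: [498.5, 73.1, 233.3]
eef_rot: [0.76, 0.649, -0.0, -0.0]
ft_force: [1.1, -2.5, -1.3]
grip_width: 11.0
grip_force: 30.5
```

Call:
drive_tool(
  deltas=[
    [0,[-0.44,0.07,-0.53],[0,0,0]],
    [0,[-0.87,0.14,-1.06],[0,0,0]],
    [0,[-1.28,0.2,-1.62],[0,0,0]],
    [0,[-1.67,0.26,-2.18],[0,0,0]],
    [0,[-2.05,0.32,-2.75],[0,0,0]],
    [0,[-2.41,0.38,-3.34],[0,0,0]],
    [0,[-2.75,0.43,-3.94],[0,0,0]],
    [0,[-3.07,0.48,-4.54],[0,0,0]],
  ],
)

```text
time: 17.22
position: [468.0, 78.0, 187.7]
eef_rot: [0.76, 0.649, -0.0, -0.0]
ft_force: [0.1, -2.6, -1.1]
grip_width: 11.2
grip_force: 30.6
```

Call:
drive_tool(
  deltas=[
    [0,[-0.31,0.05,-0.62],[0,0,0]],
    [0,[-0.59,0.09,-1.24],[0,0,0]],
    [0,[-0.86,0.14,-1.88],[0,0,0]],
    [0,[-1.11,0.17,-2.52],[0,0,0]],
  ],
)

```text
time: 17.55
position: [457.0, 79.7, 162.5]
eef_rot: [0.76, 0.65, 0.0, -0.0]
ft_force: [-0.6, -0.6, -1.0]
grip_width: 11.0
grip_force: 30.9
```

Call:
drive_tool(
  deltas=[
    [0,[-0.23,0.04,-0.65],[0,0,0]],
    [0,[-0.44,0.07,-1.3],[0,0,0]],
    [0,[-0.63,0.1,-1.97],[0,0,0]],
    [0,[-0.81,0.13,-2.63],[0,0,0]],
    [0,[-0.96,0.15,-3.3],[0,0,0]],
    [0,[-1.09,0.17,-3.98],[0,0,0]],
    [0,[-1.21,0.19,-4.66],[0,0,0]],
    [0,[-1.3,0.21,-5.34],[0,0,0]],
  ],
)

```text
time: 18.22
position: [444.1, 81.8, 109.1]
eef_rot: [0.76, 0.649, -0.0, -0.0]
ft_force: [-1.0, -0.1, -1.6]
grip_width: 10.9
grip_force: 31.3
```

Call:
drive_tool(
  deltas=[
    [0,[-0.04,0,-0.3],[0,0,0]],
    [0,[-0.08,0.01,-0.6],[0,0,0]],
    [0,[-0.11,0.02,-0.9],[0,0,0]],
    [0,[-0.13,0.02,-1.2],[0,0,0]],
    [0,[-0.14,0.02,-1.4],[0,0,0]],
    [0,[-0.14,0.02,-1.4],[0,0,0]],
    [0,[-0.14,0.02,-1.4],[0,0,0]],
  ],
)

```text
time: 18.8
position: [442.8, 82.0, 95.5]
eef_rot: [0.76, 0.649, -0.0, -0.0]
ft_force: [0.6, 1.1, -6.0]
grip_width: 10.8
grip_force: 30.7
```

Call:
drive_tool(
  deltas=[
    [0,[0,0,-0.1],[0,0,0]],
    [0,[0,0,-0.2],[0,0,0]],
    [0,[0,0,-0.3],[0,0,0]],
    [0,[0,0,-0.3],[0,0,0]],
  ],
)

```text
time: 19.13
position: [442.7, 82.0, 93.3]
eef_rot: [0.76, 0.649, 0.0, -0.0]
ft_force: [-4.8, 0.9, 3.6]
grip_width: 10.9
grip_force: 31.7
```

Call:
drive_tool(
  deltas=[
    [0.1,[0,0,0],[0,0,0]],
    [0.25,[0,0,0],[0,0,0]],
    [0.32,[0,0,0],[0,0,0]],
    [0.32,[0,0,0],[0,0,0]],
    [0.32,[0,0,1],[0,0,0]],
    [0.32,[0,0,2.5],[0,0,0]],
    [0.32,[0,0,4],[0,0,0]],
    [0.32,[0,0,6],[0,0,0]],
  ],
)

```text
time: 19.8
position: [442.6, 81.8, 153.4]
eef_rot: [0.76, 0.649, -0.0, -0.0]
ft_force: [0.6, -0.2, 0.7]
grip_width: 27.4
grip_force: 0.0
```

```bash
python3 - <<'E'
from fit2 import *
s=bot.read_state();print(s['position'],s['ft_force'])
snap('wrist','w6.png');snap('side','d6.png');snap('scene','s6.png')
r=lambda i:cv2.resize(i,None,fx=2.5,fy=2.5,interpolation=cv2.INTER_CUBIC)
c=np.zeros((600,800,3),np.uint8);c[:288,:384]=cv2.resize(cv2.imread('pics/w6.png'),(384,288))
c[:400,384:784]=r(cv2.imread('pics/d6.png')[110:270,200:360]);c[288:588,:375]=r(cv2.imread('pics/s6.png')[140:260,150:300]);cv2.imwrite('pics/v6.png',c)
print('lid_front',W(p2,[[90-179.5*np.cos(t),y,90+179.5*np.sin(t)+6] for t in(.05,0) for y in(0,-30)]).round(1))
E
```

```text
[442.5987674   81.77350832 153.44683869] [ 0.56724747 -0.20559837  0.72792772]
lid_front [[498.7 107.4 105. ]
 [494.   77.8 105. ]
 [498.4 107.4  96. ]
 [493.8  77.8  96. ]]
```

View pics/v6.png

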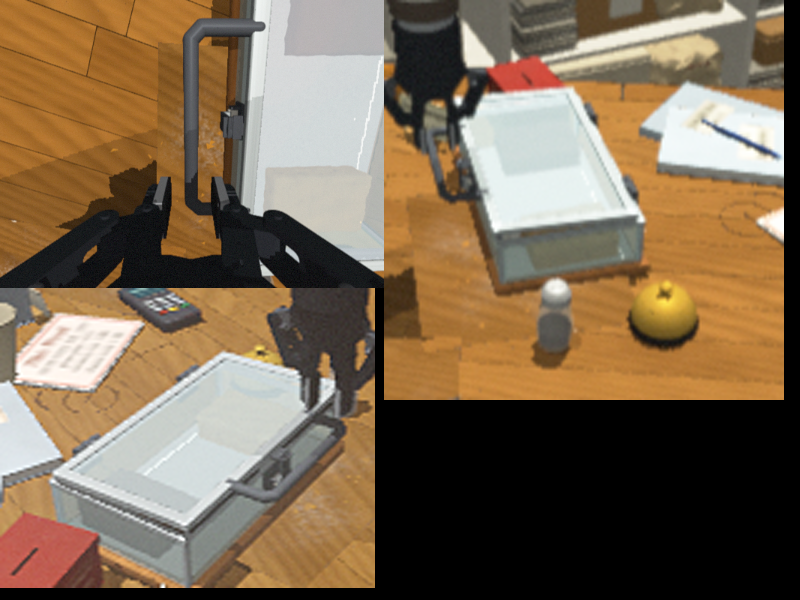

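The lid rests ajar on the catch, the bar is free, and the shaker and bell are undisturbed. In the wrist view the catch is at (309,163) full scale and the frame strip centre is at about (341,163).

```bash
python3 - <<'E'
from fit2 import *
for u,v in((341,163),(309,163),(343,220)):
    w=onz('w6.png',u,v,105);print(w.round(1),(R(p2[2]).T@(w-[p2[0],p2[1],0])).round(1))
print(proj('w6.png',W(p2,[[-89,0,105],[-89,-30,105],[-89,100,105]])))
a=cv2.imread('pics/w6.png');print(a[163,300:380].mean(1).astype(int).tolist())
E
```

```text
[500.8 112.7 105. ] [-88.    5.6 105. ]
[481.8 115.7 105. ] [-107.2    5.6  105. ]
[499.3  75.7 105. ] [-83.7 -31.2 105. ]
[[338.53632777 172.12720825]
 [334.80111229 218.29741603]
 [354.0001818  -19.01821745]]
[82, 83, 82, 55, 59, 75, 81, 79, 73, 83, 60, 72, 77, 86, 84, 83, 82, 82, 82, 81, 81, 80, 78, 83, 46, 52, 64, 66, 106, 144, 158, 199, 206, 198, 200, 200, 198, 191, 192, 192, 194, 195, 191, 191, 195, 200, 195, 180, 182, 212, 216, 217, 214, 211, 211, 211, 211, 216, 215, 215, 215, 216, 212, 214, 214, 215, 215, 211, 213, 212, 213, 213, 216, 216, 216, 215, 214, 214, 213, 215]
```

Call:
drive_tool(
  deltas=[
    [0,[1,0,0.5],[0,0,0]],
    [0,[2,0,0.5],[0,0,0]],
    [0,[3.5,0,0.5],[0,0,0]],
    [0,[5.1,-0.2,0.5],[0,0,0]],
    [0,[5.1,-0.2,0.5],[0,0,0]],
    [0,[5.1,-0.2,0.5],[0,0,0]],
  ],
)

```text
time: 20.45
position: [494.1, 79.7, 156.7]
eef_rot: [0.761, 0.649, -0.001, -0.0]
ft_force: [-0.2, -0.6, -0.4]
grip_width: 0.3
grip_force: 0.0
```

Call:
drive_tool(
  deltas=[
    [0,[0,0,-1],[0,0,0]],
    [0,[0,0,-2],[0,0,0]],
    [0,[0,0,-3],[0,0,0]],
    [0,[0,0,-3.4],[0,0,0]],
    [0,[0,0,-3.7],[0,0,0]],
    [0,[0,0,-3.7],[0,0,0]],
    [0,[0,0,-3.7],[0,0,0]],
  ],
)

```text
time: 21.03
position: [493.8, 79.9, 120.9]
eef_rot: [0.76, 0.649, 0.0, 0.0]
ft_force: [-0.6, -0.7, -0.1]
grip_width: -0.5
grip_force: 0.0
```

Call:
drive_tool(
  deltas=[
    [0,[0,0,-0.1],[0,0,0]],
    [0,[0,0,-0.2],[0,0,0]],
    [0,[0,0,-0.3],[0,0,0]],
    [0,[0,0,-0.3],[0,0,0]],
    [0,[0,0,-0.3],[0,0,0]],
  ],
)

```text
time: 21.45
position: [493.9, 79.9, 117.8]
eef_rot: [0.76, 0.649, 0.0, -0.0]
ft_force: [0.3, -0.1, -0.4]
grip_width: 0.2
grip_force: 0.0
```

Call:
drive_tool(
  deltas=[
    [0,[0,0,-0.1],[0,0,0]],
    [0,[0,0,-0.2],[0,0,0]],
    [0,[0,0,-0.3],[0,0,0]],
    [0,[0,0,-0.3],[0,0,0]],
    [0,[0,0,-0.3],[0,0,0]],
  ],
)

```text
time: 21.87
position: [494.0, 79.9, 116.0]
eef_rot: [0.76, 0.649, 0.001, 0.0]
ft_force: [-2.8, 0.7, 8.9]
grip_width: 0.0
grip_force: 4.6
```

Call:
drive_tool(
  deltas=[
    [0,[0,0,-0.1],[0,0,0]],
    [0,[0,0,-0.2],[0,0,0]],
    [0,[0,0,-0.2],[0,0,0]],
    [0,[0,0,-0.2],[0,0,0]],
  ],
)

```text
time: 22.2
position: [493.9, 79.9, 113.9]
eef_rot: [0.76, 0.65, 0.0, 0.0]
ft_force: [-3.8, -1.2, 9.9]
grip_width: 0.2
grip_force: 4.8
```

Call:
drive_tool(
  deltas=[
    [0,[0,0,-0.1],[0,0,0]],
    [0,[0,0,-0.2],[0,0,0]],
    [0,[0,0,-0.2],[0,0,0]],
    [0,[0,0,-0.2],[0,0,0]],
  ],
)

```text
time: 22.53
position: [493.7, 80.0, 111.3]
eef_rot: [0.76, 0.65, 0.0, -0.0]
ft_force: [-3.1, 0.2, 5.7]
grip_width: 0.3
grip_force: 2.6
```

Call:
drive_tool(
  deltas=[
    [0,[0,0,-0.1],[0,0,0]],
    [0,[0,0,-0.1],[0,0,0]],
    [0,[0,0,-0.1],[0,0,0]],
  ],
)

```text
time: 22.78
position: [493.7, 79.9, 109.8]
eef_rot: [0.76, 0.649, -0.0, -0.0]
ft_force: [-2.3, 0.6, 2.5]
grip_width: -0.2
grip_force: 1.5
```

Call:
drive_tool(
  deltas=[
    [0,[0,0,-0.1],[0,0,0]],
    [0,[0,0,-0.1],[0,0,0]],
    [0,[0,0,-0.1],[0,0,0]],
  ],
)

```text
time: 23.03
position: [494.0, 79.9, 108.5]
eef_rot: [0.76, 0.649, -0.0, 0.0]
ft_force: [0.2, -0.6, 0.2]
grip_width: 0.0
grip_force: 0.0
```

Call:
drive_tool(
  deltas=[
    [0,[0,0,-0.1],[0,0,0]],
    [0,[0,0,-0.1],[0,0,0]],
    [0,[0,0,-0.1],[0,0,0]],
  ],
)

```text
time: 23.28
position: [493.9, 79.9, 107.6]
eef_rot: [0.76, 0.649, -0.0, -0.0]
ft_force: [-0.6, 0.3, 0.3]
grip_width: -0.3
grip_force: 0.0
```

Call:
drive_tool(
  deltas=[
    [0,[0,0,-0.1],[0,0,0]],
    [0,[0,0,-0.1],[0,0,0]],
    [0,[0,0,-0.1],[0,0,0]],
  ],
)

```text
time: 23.53
position: [493.9, 79.9, 106.7]
eef_rot: [0.76, 0.649, -0.0, -0.0]
ft_force: [-1.0, -0.1, 0.5]
grip_width: -0.2
grip_force: 0.0
```

Call:
drive_tool(
  deltas=[
    [0,[0,0,-0.1],[0,0,0]],
    [0,[0,0,-0.1],[0,0,0]],
    [0,[0,0,-0.1],[0,0,0]],
  ],
)

```text
time: 23.78
position: [493.9, 79.9, 105.7]
eef_rot: [0.76, 0.649, -0.0, -0.0]
ft_force: [0.3, 0.2, -0.9]
grip_width: 0.3
grip_force: 0.0
```

Call:
drive_tool(
  deltas=[
    [0,[0,0,-0.1],[0,0,0]],
    [0,[0,0,-0.1],[0,0,0]],
    [0,[0,0,-0.1],[0,0,0]],
  ],
)

```text
time: 24.03
position: [493.9, 79.9, 104.7]
eef_rot: [0.76, 0.649, -0.0, -0.0]
ft_force: [-0.0, -0.5, -0.2]
grip_width: -0.2
grip_force: 0.0
```

Call:
drive_tool(
  deltas=[
    [0,[0,0,-0.1],[0,0,0]],
    [0,[0,0,-0.1],[0,0,0]],
    [0,[0,0,-0.1],[0,0,0]],
  ],
)

```text
time: 24.28
position: [494.0, 79.9, 104.3]
eef_rot: [0.76, 0.649, 0.0, 0.0]
ft_force: [-2.1, -0.8, 5.1]
grip_width: 0.1
grip_force: 2.5
```

Call:
drive_tool(
  deltas=[
    [0,[0,0,-0.1],[0,0,0]],
    [0,[0,0,-0.1],[0,0,0]],
    [0,[0,0,-0.1],[0,0,0]],
  ],
)

```text
time: 24.53
position: [494.1, 79.9, 104.2]
eef_rot: [0.76, 0.649, 0.001, 0.0]
ft_force: [-5.5, -2.4, 13.1]
grip_width: -0.2
grip_force: 6.4
```

Call:
drive_tool(
  deltas=[
    [0,[0,0,-0.01],[0,0,0]],
    [0,[0,0,-0.01],[0,0,0]],
    [0,[0,0,-0.01],[0,0,0]],
    [0,[0,0,-0.01],[0,0,0]],
    [0,[0,0,-0.01],[0,0,0]],
    [0,[0,0,-0.01],[0,0,0]],
  ],
)

```text
time: 25.03
position: [494.1, 79.9, 104.2]
eef_rot: [0.76, 0.649, 0.001, 0.0]
ft_force: [-4.9, -1.3, 13.2]
grip_width: 0.1
grip_force: 6.7
```

Call:
drive_tool(
  deltas=[
    [0,[0,0,-0.01],[0,0,0]],
    [0,[0,0,-0.01],[0,0,0]],
    [0,[0,0,-0.01],[0,0,0]],
    [0,[0,0,-0.01],[0,0,0]],
    [0,[0,0,-0.01],[0,0,0]],
    [0,[0,0,-0.01],[0,0,0]],
    [0,[0,0,-0.01],[0,0,0]],
    [0,[0,0,-0.01],[0,0,0]],
  ],
)

```text
time: 25.7
position: [494.1, 79.9, 104.2]
eef_rot: [0.76, 0.649, 0.001, 0.0]
ft_force: [-5.4, -0.7, 14.3]
grip_width: -0.2
grip_force: 7.1
```

Call:
drive_tool(
  deltas=[
    [0,[0,0,0],[0,0,0]],
    [0,[0,0,0],[0,0,0]],
    [0,[0,0,0],[0,0,0]],
    [0,[0,0,0],[0,0,0]],
    [0,[0,0,0],[0,0,0]],
    [0,[0,0,0],[0,0,0]],
    [0,[0,0,0],[0,0,0]],
    [0,[0,0,0],[0,0,0]],
  ],
)

```text
time: 26.37
position: [494.1, 79.9, 104.2]
eef_rot: [0.76, 0.649, 0.001, 0.0]
ft_force: [-4.7, -1.6, 14.4]
grip_width: -0.5
grip_force: 7.1
```

Call:
drive_tool(
  deltas=[
    [0,[0,0,0],[0,0,0]],
    [0,[0,0,0],[0,0,0]],
    [0,[0,0,0],[0,0,0]],
    [0,[0,0,0],[0,0,0]],
    [0,[0,0,0],[0,0,0]],
    [0,[0,0,0],[0,0,0]],
    [0,[0,0,0],[0,0,0]],
    [0,[0,0,0],[0,0,0]],
  ],
)

```text
time: 27.03
position: [494.1, 79.9, 104.2]
eef_rot: [0.76, 0.649, 0.001, 0.0]
ft_force: [-5.3, -1.3, 13.9]
grip_width: -0.0
grip_force: 7.1
```

Held for over 2 s at about 15 N. Lifting off and checking.

Call:
drive_tool(
  deltas=[
    [0,[0,0,0.3],[0,0,0]],
    [0,[0,0,1],[0,0,0]],
    [0,[0,0,3],[0,0,0]],
    [0,[0,0,6],[0,0,0]],
    [0,[-1,0,9],[0,0,0]],
    [0,[-2,0,12],[0,0,0]],
    [0,[-2,0,12],[0,0,0]],
    [0,[-2,0,12],[0,0,0]],
  ],
)

```text
time: 27.7
position: [474.5, 80.1, 224.6]
eef_rot: [0.76, 0.65, 0.002, 0.001]
ft_force: [-0.1, -0.4, -0.5]
grip_width: 0.1
grip_force: 0.0
```

```bash
python3 - <<'E'
from h import *
s=bot.read_state();print(s['position'],s['ft_force'])
snap('wrist','w7.png');snap('side','d7.png');snap('scene','s7.png')
r=lambda i:cv2.resize(i,None,fx=2.5,fy=2.5,interpolation=cv2.INTER_CUBIC)
c=np.zeros((600,800,3),np.uint8);c[:288,:384]=cv2.resize(cv2.imread('pics/w7.png'),(384,288))
c[:400,384:784]=r(cv2.imread('pics/d7.png')[110:270,200:360]);c[288:588,:375]=r(cv2.imread('pics/s7.png')[140:260,150:300]);cv2.imwrite('pics/v7.png',c)
E
```

```text
[474.51174273  80.06713533 224.57856503] [-0.14130984 -0.38543606 -0.5350208 ]
```

View pics/v7.png

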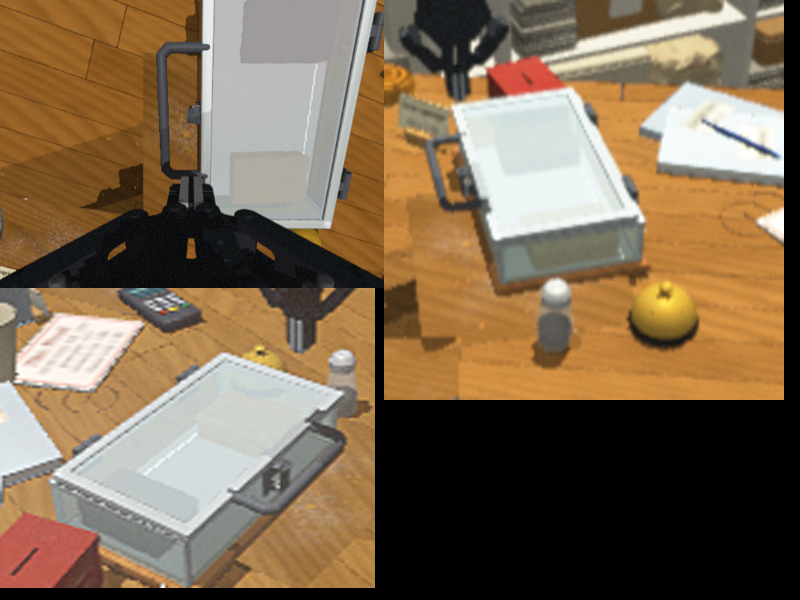

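The lid is flush on the rim, with the near corner at (190,530) in the scene crop. The shaker is upright at (555,315) in the side crop, and everything else is in place. Handing in.

```bash
python3 -c "
from plant import bot
print(bot.close_job())"
```

```text
the job is handed in; nothing more can be done
None
```

The job is handed in: the shaker stands upright on the counter, and the lid was lowered, pushed through its catch and held at about 15 N for over two seconds; the last pictures show it flush on the rim, the things round the case in place, and nothing touched (the judge gave no verdict).

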